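# Hang the sample basket on the weighing arm

## Robot

A 6-joint arm with a two-finger parallel gripper is mounted at the origin on the work surface. World frame = base frame: x ahead of the robot, y to its left, z up, the work surface at z = 0. Lengths are in m, angles in rad, forces in N, time in s.
With the tool pointing down it reaches from about 0.3 to 0.875 m from the base axis. Payload 6.4 kg.
Tool frame: the origin (TCP) lies at the very end of the fingers, on their centre line; the grasp point (between the pads) lies 19 mm behind it; x points along the fingers, y is the direction in which the jaws open and shut, and the axes are right-handed (so a half turn about x gives the same grasp; the last joint's range is limited). The gripper opens to 85 mm and grips with 20 to 120 N. Pads are 22 mm wide; open, the fingers measure 114 mm over their backs; the gripper's body (76 mm by 85 mm) begins 54 mm behind the grasp point. The pads swing forward as they close: fully open they stand 13 mm farther back than shut.
Start: joints at [-1.316, 0.181, 1.607, -0, 1.354, -0.206], TCP at [0.256, -0.515, 0.231] pointing down, gripper open.
Joint ranges: [-2.99, 2.99], [-0.89, 2.07], [0.3, 2.58], [-1.14, 4.28], [0, 2.63], [-3.12, 3.12]. Speed limits (rad/s): [2.57, 2.57, 3.01, 3.14, 3.14, 3.14].

## Interface

Orientations are given as a unit quaternion [w, x, y, z].
In Python, from bench import status, optics, hand_in gives the robot as it stands. The module is installed in compiled form; this text tells all that it offers.
- The arm moves only by the shell command python3 -m jog 'ROWS'. ROWS is JSON, one flat list of numbers, 5 for each row, row after row: the shift along the tool's x, y, z in mm, then the turn about the tool's x in degrees, then the opening in per cent of the stroke, from 0 (shut) to 100 (fully open). In form: [tx, ty, tz, yaw, gripper, tx, ty, tz, yaw, gripper, ...]. A call has exactly 5 rows; each row is the pose to reach, as a shift and turn from the pose commanded when the call began, along the tool's axes at that moment; what a row does not reach only later rows make up. A row lasts 1/10 s, in which the tool goes at most 50 mm and 8.59 degrees, less where a joint would pass 70% of its speed; a pose out of reach is approached as far as the arm can. A call with a gripper value outside its range is refused whole. The fingers move at their own pace and stop on an object; the grip force is fixed at half the most. Time passes only in rows, so rows that repeat a pose let the fingers close, or fill a call up. It gives the time, the measured TCP pose, the force and the opening at its end, in the units of the state.
- status.get_obs(): the state, without advancing time (a new reading comes with each control period).
- optics.camera(name): name is "side" or "top" or "wrist"; returns the picture (480x640x3 uint8, red, green, blue); there is no depth.
- optics.get_calibration(name): a dict with "vertical_fov" (degrees; the focal length in pixels is half the picture's height over the tangent of half this angle, whatever the lens; pixels are square), "cx", "cy" (the principal point, pixels), "extrinsics" (4x4, takes a point from camera to world coordinates). Camera axes: x right, y up, looking along -z (the intrinsics and any distortion apply to the point x, -y, -z); pixel columns grow to the right and rows downward; lengths in m; the calibration is good to about 2 mm. A picture is of the moment at which its call begins: read the wrist's pose just before it. get_calibration takes no time and is no camera call; for the wrist camera it gives the pose at the moment of the call.
- hand_in(): hands the job in, once; it reports no verdict.
The state is a dict: "time_s": time; "q": joint angles; "dq": joint speeds; "joint_efforts": joint torques, N m; "eef_pos": TCP position; "eef_rot": TCP orientation; "wrist_force": force on the tool from outside, world axes, zero at the start; "torque": the same for the moment, N m; "opening": opening from 0.0 (shut) to 1.0 (fully open).
Only numpy, scipy, OpenCV 4.12 (cv2) and the standard library are available. Lean on these libraries where they do the work, as an engineer would, in place of code of your own. Each camera call takes 0.05 s, during which the arm holds its last target. There are 200 camera calls.

## Task

Move the wire basket of sample vials from the draining stand to the weighing stand: unhook it, carry it level without ever setting it down or knocking the jars and dish about, and hook it over the balance's bar. The grey sleeve on that bar has one groove, clamped anywhere near the middle: rest the hook lightly on the sleeve and slide along until it drops in, let the balance take the load gently without driving its spring arm near the bottom of its travel, then let go so that the basket hangs still in the groove.

Things in the scene. Friction and masses are not known exactly. Their poses are not given: they have to be found in the camera images.
- basket: Steel wire basket, 84 x 84 mm, 45 mm high, with four capped vials (tops at z = 55), on a C-shaped hanger; 0.3 to 0.52 kg. Origin: centre of its underside, z up. Its spine (6 x 12 mm) at x = -41 mm rises to a top beam at z = 137 that runs to x = 0, with the crook below and the grip above. The C opens toward +x: unhook by lifting, then moving along -x; hook on along +x, then lower.
- crook (a point): Inner apex of the hanger's crook, 125 mm above the basket's underside, over its centre. The crook is a steel inverted V (90 degrees, open downward), 12 mm wide along y; its arms end about 17 mm below the apex at x = +/-21 mm. Seated in a groove the apex is 7 mm above the bar's axis, on top of a sleeve 18 mm. Axes as the basket's.
- grip (a point): Centre of the black grip block, 42 mm above crook: 26 mm along x, 12 mm along y (grasp across this), 34 mm high. While the hook is seated in a groove the sleeve's top lies 36 mm below this point (47 mm when the hook rests on top of the sleeve). Axes as the basket's.
- drain: Draining stand, where the basket hangs at first, in the groove of its bar. Base plate 175 x 175 mm (centred at x = y = 32 mm) with a drip tray, 24 mm high in all; rod at x = 100, y = 105 mm with a small dark boss, top 220 mm high. Origin: on the bench below the middle of the bar; z up, the bar runs along y, the basket comes off toward -x.
- drain_bar (a point): On the axis of the draining bar at its middle, 200 mm above the bench, where its groove is. Bar and sleeve as on the weighing stand, but rigid. Axes as drain.
- weigh: Weighing stand: base, tray and rod as on the draining stand, but the rod carries a white balance unit with a dial (55 x 50 x 85 mm, top 244 mm high, centred at x = 115, y = 105 mm). Origin: on the bench below the middle of its bar; z up, the bar runs along y, the basket goes on from -x, moving toward +x.
- weigh_bar (a point): On the axis of the balance's bar at its middle, 205 mm high unloaded; sinks with it. The steel bar, 10 mm thick, runs along y from -105 to +110 mm; an elbow leads to +x from its +y end. It wears a grey sleeve 26 mm thick in two 60 mm lengths; the 18 mm gap between them is the groove. The groove's centre is anywhere from y = -26 to +26 mm and is not measured. Axes as weigh.
- beam (a joint): How far the balance's bar has sunk, in m: 0 unloaded, hard stop at 0.032, spring 350 N/m (0.0029 m per N), lightly damped. More than 0.026 is overload. The hung basket makes it sink 8 to 15 mm.
- dish: Small glass dish, 60 mm across, 30 mm high, origin at its underside; bystander.
- jar: Amber glass jar, 48 mm across, 75 mm high, origin at its underside; bystander.
- flask: White plastic bottle, 58 mm across, 140 mm high, origin at its underside; bystander.
Things that resemble listed ones, but are neither listed nor needed, are in the scene too. Leave any purple look-alike of the basket alone.

How it is judged:
By the outcome, as a careful person would: the job done as asked, in the order asked, and still so for the second after the job is handed in, with the robot touching nothing.
It also fails if it takes over 72 s, if anything falls off the work surface, if the arm or the gripper's body presses on something with over 40 N, if the wrist force passes 120 N, or if a joint passes its speed limit or range.

## Working session

There is one attempt and no reset: what is moved stays moved. The work goes in short steps, Python scripts to look and compute and a shell command to move; the robot and the scene stay as the last step left them, time stands still between calls to the robot, and variables do not carry over. Pictures are saved under pics/ and viewed, on a budget of 10 in all, crops included, one or two more only if the job needs it, and the job is handed in when it is done.

```bash
mkdir -p pics; python3 - <<'E'
from bench import status, optics
import cv2,numpy as np
o=status.get_obs(); print({k:np.round(v,4).tolist() for k,v in o.items()})
for n in ("side","top","wrist"):
    c=optics.get_calibration(n); print(n,{k:np.round(v,4).tolist() if not isinstance(v,str) else v for k,v in c.items()})
    im=optics.camera(n); cv2.imwrite(f"pics/{n}0.png",im[:,:,::-1])
E
```

```text
{'time_s': 0.0, 'q': [-1.3163, 0.1815, 1.608, -0.0, 1.3538, -0.2063], 'dq': [-0.001, 0.0002, 0.0014, -0.0007, -0.0005, -0.0003], 'joint_efforts': [-0.0015, -44.4868, -35.1336, -0.0004, 0.0088, -0.0], 'eef_pos': [0.2555, -0.5145, 0.2304], 'eef_rot': [-0.1608, -0.6884, -0.1621, 0.6884], 'wrist_force': [-0.232, -0.6259, 0.1311], 'torque': [-0.0496, 0.0081, -0.0254], 'opening': 1.0006}
side {'vertical_fov': 56.9723, 'cx': 320.925, 'cy': 236.4379, 'extrinsics': [[-0.8062, 0.3222, -0.4962, 0.1224], [-0.5912, -0.4073, 0.6961, 0.6956], [0.0222, 0.8546, 0.5189, 0.6393], [0.0, 0.0, 0.0, 1.0]]}
top {'vertical_fov': 56.5405, 'cx': 311.2987, 'cy': 241.2639, 'extrinsics': [[0.0156, 0.9977, -0.0654, 0.5082], [-0.9998, 0.0147, -0.0145, 0.0725], [-0.0135, 0.0656, 0.9978, 1.2683], [0.0, 0.0, 0.0, 1.0]]}
wrist {'vertical_fov': 61.4482, 'cx': 312.6359, 'cy': 235.888, 'extrinsics': [[0.4448, 0.8528, 0.2738, 0.3274], [-0.8956, 0.4237, 0.1354, -0.4798], [-0.0006, -0.3055, 0.9522, 0.3726], [0.0, 0.0, 0.0, 1.0]]}
```

View pics/top0.png

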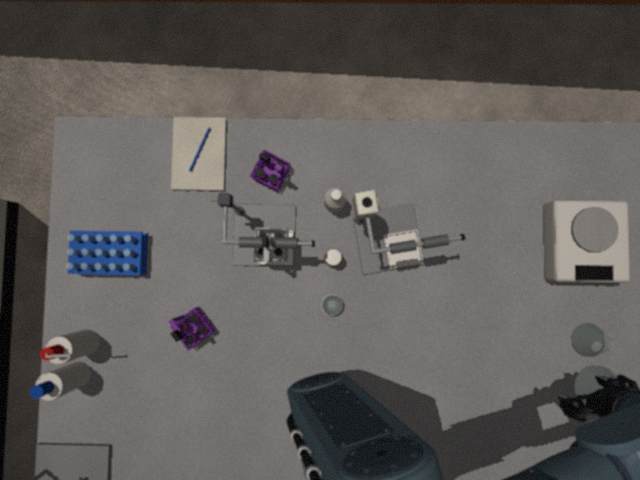

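View pics/side0.png

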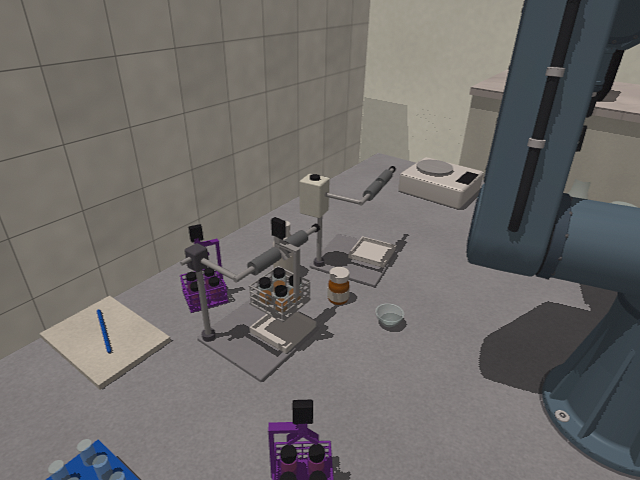

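Top view: the drain bar runs (225,241)–(312,243) with the basket at about (267,247). The weigh bar runs (370,252)–(463,237), with a groove near (420,245). The bystanders lie at (335,200), (333,258) and (333,305), between the stands. I'll enlarge the view for measuring.

```bash
cat > h.py <<'E'
import numpy as np,cv2
from bench import status,optics
from scipy.spatial.transform import Rotation as R
def ray(n,u,v,c=None):
    c=c or optics.get_calibration(n); f=240/np.tan(np.radians(c['vertical_fov'])/2)
    E=np.array(c['extrinsics']); d=np.array([(u-c['cx'])/f,-(v-c['cy'])/f,-1.])
    return E[:3,3],E[:3,:3]@d
def onz(n,u,v,z,c=None):
    o,d=ray(n,u,v,c); return o+d*(z-o[2])/d[2]
def proj(n,p,c=None):
    c=c or optics.get_calibration(n); f=240/np.tan(np.radians(c['vertical_fov'])/2)
    E=np.array(c['extrinsics']); q=E[:3,:3].T@(np.array(p)-E[:3,3]); return np.array([c['cx']+f*q[0]/-q[2],c['cy']-f*q[1]/-q[2]])
def tri(obs):
    A=np.zeros((3,3));b=np.zeros(3)
    for n,u,v in obs:
        o,d=ray(n,u,v); d=d/np.linalg.norm(d); P=np.eye(3)-np.outer(d,d); A+=P;b+=P@o
    p=np.linalg.solve(A,b)
    return p,[np.round(proj(n,p)-[u,v],1).tolist() for n,u,v in obs]
def T():
    o=status.get_obs(); q=o['eef_rot']; return np.array(o['eef_pos']),R.from_quat([q[1],q[2],q[3],q[0]]).as_matrix(),o
E
python3 - <<'E'
import cv2,numpy as np
from h import *
a=cv2.imread('pics/top0.png')[180:290,205:475]; a=cv2.resize(a,None,fx=2.9,fy=2.9,interpolation=3)
b=cv2.imread('pics/side0.png')[160:270,180:400]; b=cv2.resize(b,None,fx=2.5,fy=2.5,interpolation=3)
o=np.zeros((a.shape[0]+b.shape[0],max(a.shape[1],b.shape[1]),3),np.uint8);o[:a.shape[0],:a.shape[1]]=a;o[a.shape[0]:,:b.shape[1]]=b
print(a.shape,b.shape); cv2.imwrite('pics/z1.png',o)
E
```

```text
(319, 783, 3) (275, 550, 3)
```

View pics/z1.png

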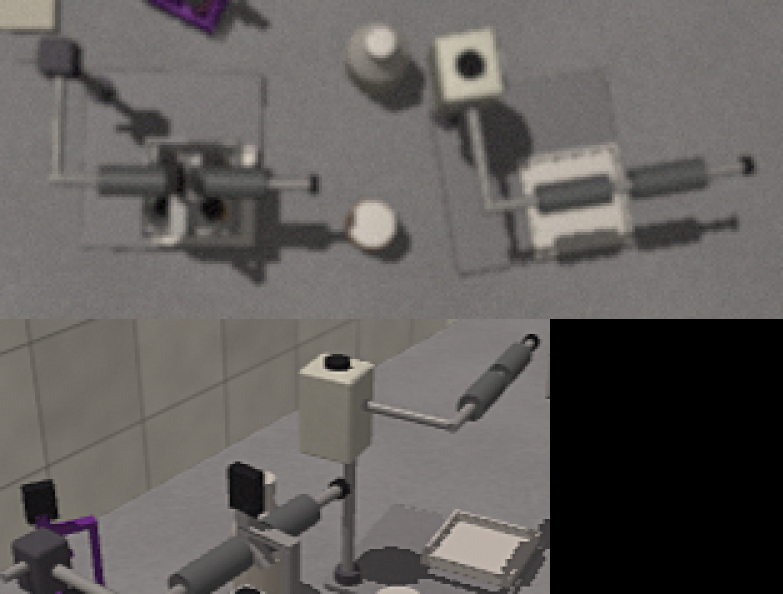

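```bash
python3 - <<'E'
from h import *
tp=lambda x,y:("top",205+(x-.95)/2.9,180+(y-.95)/2.9)
sd=lambda x,y:("side",180+(x-.75)/2.5,160+(y-319-.75)/2.5)
for nm,a,b in [("wtip",(750,166),(532,342)),("welb",(490,207),(457,427)),("wgroove",(621,184),(503,371)),("dtip",(316,183),(340,488)),("grip",(177,180),(246,487))]:
    p,r=tri([tp(*a),sd(*b)]); print(nm,p.round(4),r)
for nm,pts,z in [("w",[(750,166),(490,207),(537,195),(613,190),(629,179),(706,173)],.205),("d",[(316,183),(57,183),(99,180),(270,184)],.2),("bottle",[(380,41)],.14),("jar",[(372,223)],.075)]:
    for a in pts: print(nm,a,onz(*tp(*a),z).round(4))
print('dish',onz("top",333,306,.02).round(4))
p,Rm,o=T(); print(p,Rm.round(3))
c=optics.get_calibration('wrist'); E=np.array(c['extrinsics']); print('cam in tool',(Rm.T@(E[:3,3]-p)).round(4)); print((Rm.T@E[:3,:3]).round(3))
E
```

```text
wtip [ 0.5938 -0.2743  0.2023] [[0.0, 0.0], [-0.0, -0.0]]
welb [ 0.5554 -0.0622  0.201 ] [[0.4, 0.7], [-0.8, -0.0]]
wgroove [ 0.5732 -0.1682  0.2126] [[0.8, 1.5], [-1.7, -0.0]]
dtip [0.5742 0.0819 0.1979] [[0.2, 0.3], [-0.4, -0.0]]
grip [0.573  0.1923 0.249 ] [[-0.2, -0.3], [0.5, 0.1]]
w (750, 166) [ 0.5936 -0.2734  0.205 ]
w (490, 207) [ 0.5567 -0.0608  0.205 ]
w (537, 195) [ 0.5672 -0.0992  0.205 ]
w (613, 190) [ 0.5722 -0.1614  0.205 ]
w (629, 179) [ 0.5815 -0.1745  0.205 ]
w (706, 173) [ 0.5873 -0.2375  0.205 ]
d (316, 183) [0.5747 0.0823 0.2   ]
d (57, 183) [0.5715 0.2971 0.2   ]
d (99, 180) [0.5745 0.2623 0.2   ]
d (270, 184) [0.5733 0.1204 0.2   ]
bottle (380, 41) [0.7043 0.0285 0.14  ]
jar (372, 223) [0.5463 0.0313 0.075 ]
dish [0.4109 0.0276 0.02  ]
[ 0.25557857 -0.51460659  0.23059336] [[-0.     0.445 -0.896]
 [ 0.001 -0.896 -0.445]
 [-1.    -0.001 -0.   ]]
cam in tool [-0.1421  0.0006 -0.0798]
[[-0.001  0.306 -0.952]
 [ 1.     0.    -0.001]
 [-0.    -0.952 -0.306]]
```

```bash

python3 -m jog '[-40,0,0,0,100,-70,0,0,0,100,-70,-28,-34,0,100,-70,-56,-68,0,100,-70,-84,-102,0,100]'
python3 -m jog '[0,-27,-33,0,100,0,-54,-66,0,100,0,-82,-99,0,100,0,-109,-132,0,100,0,-136,-166,0,100]'
python3 -m jog '[0,-27,-33,0,100,0,-54,-66,0,100,0,-82,-99,0,100,0,-109,-132,0,100,0,-136,-166,0,100]'
python3 -m jog '[0,-27,-33,7,100,0,-54,-66,14,100,0,-82,-99,21,100,0,-109,-132,25.5,100,0,-136,-166,25.5,100]'
python3 -m jog '[0,0,0,0,100,0,0,0,0,100,0,0,0,0,100,0,0,0,0,100,0,0,0,0,100]'
python3 - <<'E'
from h import *
p,Rm,o=T(); print(p.round(4),Rm.round(3).tolist(),o['q'])
cv2.imwrite('pics/w1.png',optics.camera('wrist')[:,:,::-1])
print(proj('wrist',[.573,.192,.266]),proj('wrist',[.573,.0819,.2]))
E
```

```text
time_s: 0.65
eef_pos: [0.3099, -0.3931, 0.3011]
eef_rot: [0.161, 0.689, 0.161, -0.688]
wrist_force: [0.7, -1.0, 0.9]
opening: 0.995
time_s: 1.15
eef_pos: [0.3981, -0.1971, 0.3012]
eef_rot: [0.161, 0.688, 0.161, -0.688]
wrist_force: [1.4, -0.8, -0.1]
opening: 1.002
time_s: 1.65
eef_pos: [0.4864, -0.0014, 0.3012]
eef_rot: [0.162, 0.688, 0.161, -0.688]
wrist_force: [-0.0, -0.1, 0.6]
opening: 0.998
time_s: 2.15
eef_pos: [0.5746, 0.1943, 0.3009]
eef_rot: [-0.005, -0.707, -0.005, 0.707]
wrist_force: [0.5, -0.9, 0.6]
opening: 1.002
time_s: 2.65
eef_pos: [0.5743, 0.1914, 0.3017]
eef_rot: [0.005, 0.707, 0.005, -0.707]
wrist_force: [-0.1, 0.2, 0.7]
opening: 1.001
[0.5743 0.1914 0.3017] [[0.0, 0.014, -1.0], [-0.0, -1.0, -0.014], [-1.0, 0.0, -0.0]] [ 1.25873959e-01  1.99008035e-01  1.44397333e+00 -1.13640332e-04
  1.49814581e+00  1.68246808e+00]
[311.18714231 283.89935628] [484.18258791 242.89125831]
```

View pics/w1.png

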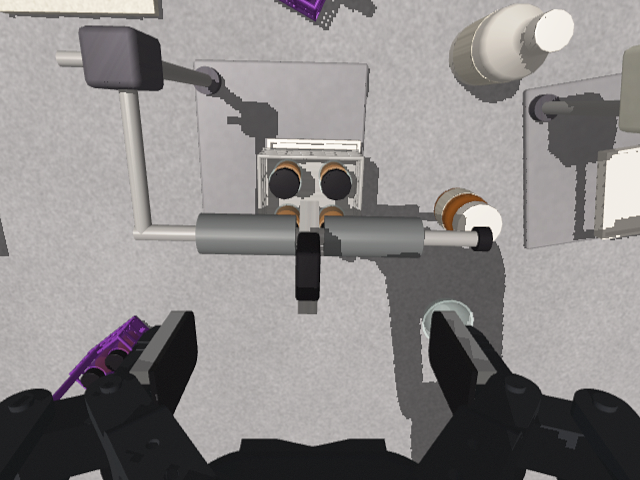

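Wrist view: the grip's top is at about (308,272), spanning columns 296–320 and with its near edge at row 300. The bar is at rows 214–254 and its tip at (484,239).

```bash
python3 - <<'E'
from h import *
p,Rm,o=T()
im=cv2.imread('pics/w1.png')[225:312,280:340]; g=im.max(2); print(g[:, 28].tolist()); print(g[60].tolist())
for uv in [(297,285),(319,285),(308,300),(308,243)]: print(uv,onz('wrist',*uv,.266).round(4))
print('basket rim',onz('wrist',312,205,.13).round(4)); print('tip',onz('wrist',484,239,.2).round(4),'sleeve ends',onz('wrist',197,233,.2).round(4),onz('wrist',424,236,.2).round(4),'elb',onz('wrist',142,233,.2).round(4))
E
```

```text
[175, 174, 175, 175, 176, 169, 120, 52, 17, 21, 19, 21, 20, 20, 22, 21, 20, 21, 23, 22, 21, 22, 21, 20, 22, 22, 23, 26, 32, 37, 38, 39, 39, 41, 41, 40, 39, 39, 40, 40, 39, 39, 40, 39, 39, 39, 39, 39, 39, 37, 39, 37, 38, 37, 39, 37, 40, 38, 37, 37, 38, 37, 28, 20, 20, 21, 22, 20, 20, 20, 21, 20, 21, 20, 16, 43, 85, 96, 95, 93, 95, 94, 94, 93, 94, 94, 93]
[176, 174, 174, 178, 178, 182, 186, 186, 183, 185, 182, 180, 174, 172, 176, 83, 32, 35, 38, 38, 37, 39, 37, 38, 37, 37, 39, 37, 38, 38, 38, 38, 38, 38, 37, 36, 35, 32, 25, 51, 186, 188, 183, 181, 179, 181, 185, 189, 185, 181, 181, 183, 181, 183, 187, 188, 183, 178, 178, 187]
(297, 285) [0.5723 0.1988 0.266 ]
(319, 285) [0.5725 0.1882 0.266 ]
(308, 300) [0.5644 0.1934 0.266 ]
(308, 243) [0.5937 0.1938 0.266 ]
basket rim [0.5795 0.1919 0.13  ]
tip [0.5756 0.0824 0.2   ] sleeve ends [0.577  0.2645 0.2   ] [0.5771 0.1207 0.2   ] elb [0.5765 0.2993 0.2   ]
```

```bash

python3 -m jog '[15,-2,-3,0,100,30,-2,-3,0,100,45,-2,-3,0,100,60,-2,-3,0,100,71,-2,-3,0,100]'
python3 -m jog '[0,0,0,0,0,0,0,0,0,0,0,0,0,0,0,0,0,0,0,0,0,0,0,0,0]'
python3 -m jog '[0,0,0,0,0,0,0,0,0,0,0,0,0,0,0,0,0,0,0,0,0,0,0,0,0]'
python3 - <<'E'
from h import *
cv2.imwrite('pics/w2.png',optics.camera('wrist')[:,:,::-1])
E
```

```text
time_s: 3.2
eef_pos: [0.5764, 0.1944, 0.2277]
eef_rot: [-0.006, -0.706, -0.005, 0.708]
wrist_force: [0.6, -0.2, 0.3]
opening: 1.001
time_s: 3.7
eef_pos: [0.5777, 0.1945, 0.2311]
eef_rot: [0.006, 0.708, 0.006, -0.707]
wrist_force: [0.0, -2.6, 2.3]
opening: 0.142
time_s: 4.2
eef_pos: [0.5777, 0.1945, 0.2311]
eef_rot: [0.006, 0.708, 0.006, -0.707]
wrist_force: [-0.8, -0.9, 5.1]
opening: 0.13
```

View pics/w2.png

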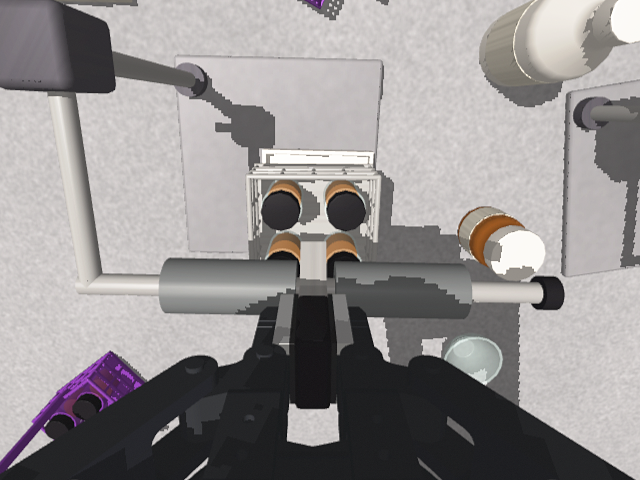

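Gripped (opening 0.13 ≈ 11 mm). The block sits between the pads at about column 313, and the bar is at rows 260–315. Now I'll lift it off and check the load.

```bash

python3 -m jog '[-3,0,0,0,0,-8,0,0,0,0,-14,0,0,0,0,-20,0,0,0,0,-26,0,0,0,0]'
python3 -m jog '[-6,0,0,0,0,-10,0,0,0,0,-11,0,0,0,0,-11,0,0,0,0,-11,0,0,0,0]'
python3 - <<'E'
from h import *
cv2.imwrite('pics/s3.png',cv2.resize(optics.camera('side')[150:390,160:480,::-1],None,fx=2,fy=2))
p,Rm,o=T();print(p,o['torque'],Rm.round(3).tolist())
E
```

```text
time_s: 4.75
eef_pos: [0.5772, 0.1945, 0.2567]
eef_rot: [-0.006, -0.707, -0.006, 0.707]
wrist_force: [0.2, -0.5, -3.7]
opening: 0.135
time_s: 5.25
eef_pos: [0.5771, 0.1945, 0.267]
eef_rot: [-0.006, -0.707, -0.006, 0.707]
wrist_force: [0.6, 0.3, -3.8]
opening: 0.131
[0.57709727 0.1944588  0.26686583] [ 0.01012679  0.00492684 -0.01945607] [[-0.001, 0.016, -1.0], [-0.0, -1.0, -0.016], [-1.0, 0.0, 0.001]]
```

View pics/s3.png

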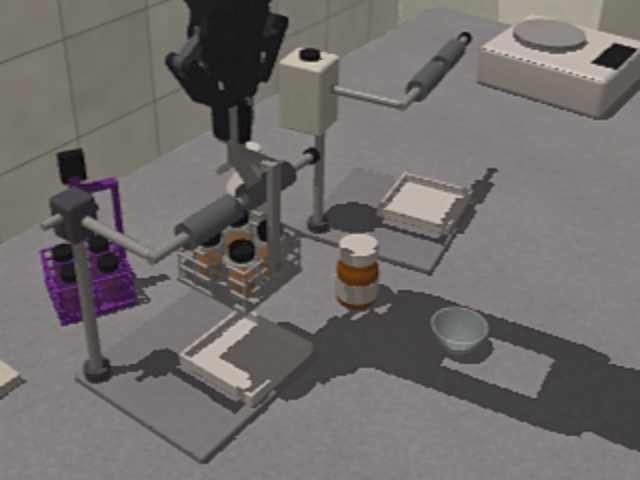

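Lifted clear: about 3.8 N (0.39 kg), with the C hook above the sleeve. Next I'll back it out along −x and carry it across level.

```bash

python3 -m jog '[0,0,4,0,0,0,0,12,0,0,0,0,24,0,0,0,0,38,0,0,0,0,53,0,0]'
python3 -m jog '[0,0,15,0,0,0,0,29,0,0,0,0,40,0,0,-1,0,46,0,0,-1,0,47,0,0]'
python3 -m jog '[-1,5,0,0,0,-2,16,0,0,0,-3,32,0,0,0,-4,52,0,0,0,-4,74,0,0,0]'
python3 -m jog '[0,22,0,0,0,0,44,0,0,0,0,66,0,0,0,0,88,0,0,0,0,110,0,0,0]'
python3 -m jog '[0,22,0,-1,0,0,44,0,-2,0,0,66,0,-4,0,0,88,0,-6,0,0,110,0,-8,0]'
python3 - <<'E'
from h import *
p,Rm,o=T();print(p,Rm.round(3).tolist())
t=np.array([.4826,-.1626,.272]);print((Rm.T@(t-p)*1000).round(1))
E
```

```text
time_s: 5.8
eef_pos: [0.5229, 0.1937, 0.2672]
eef_rot: [-0.006, -0.707, -0.006, 0.707]
wrist_force: [0.3, 1.1, -2.9]
opening: 0.133
time_s: 6.3
eef_pos: [0.4768, 0.193, 0.2687]
eef_rot: [0.006, 0.707, 0.006, -0.707]
wrist_force: [0.2, 0.2, -3.1]
opening: 0.13
time_s: 6.8
eef_pos: [0.4789, 0.1175, 0.2725]
eef_rot: [0.006, 0.707, 0.005, -0.707]
wrist_force: [-0.1, -0.2, -3.1]
opening: 0.134
time_s: 7.3
eef_pos: [0.4803, 0.007, 0.2723]
eef_rot: [0.005, 0.707, 0.005, -0.707]
wrist_force: [-0.1, 0.3, -2.8]
opening: 0.135
time_s: 7.8
eef_pos: [0.4818, -0.1031, 0.2723]
eef_rot: [-0.055, -0.705, -0.055, 0.705]
wrist_force: [0.2, -0.0, -4.1]
opening: 0.13
[ 0.48179857 -0.10308863  0.27232134] [[-0.0, 0.155, -0.988], [-0.0, -0.988, -0.155], [-1.0, 0.0, 0.0]]
[ 0.3 58.9  8.4]
```

```bash

python3 -m jog '[0,20,3,0,0,0,38,6,-1,0,0,51,8,-1,0,0,58,8,-1,0,0,59,8,-1,0]'
python3 -m jog '[0,0,0,0,0,0,0,0,0,0,0,0,0,0,0,0,0,0,0,0,0,0,0,0,0]'
python3 - <<'E'
from h import *
p,Rm,o=T();print(p,Rm.round(3).tolist())
cv2.imwrite('pics/w4.png',optics.camera('wrist')[:,:,::-1])
for q in [(.580,-.168,.205),(.5936,-.2734,.205),(.5567,-.0608,.205)]: print(proj('wrist',q))
E
```

```text
time_s: 8.3
eef_pos: [0.4832, -0.1615, 0.2722]
eef_rot: [-0.06, -0.704, -0.06, 0.705]
wrist_force: [-0.2, 0.4, -3.3]
opening: 0.131
time_s: 8.8
eef_pos: [0.4832, -0.1602, 0.2723]
eef_rot: [0.061, 0.704, 0.061, -0.704]
wrist_force: [-0.3, 0.8, -3.3]
opening: 0.127
[ 0.48323753 -0.16022514  0.27234958] [[0.0, 0.173, -0.985], [-0.0, -0.985, -0.173], [-1.0, 0.0, -0.0]]
[361.92981251  75.68986603]
[579.53392277  86.24241569]
[136.32035505  85.51983132]
```

View pics/w4.png

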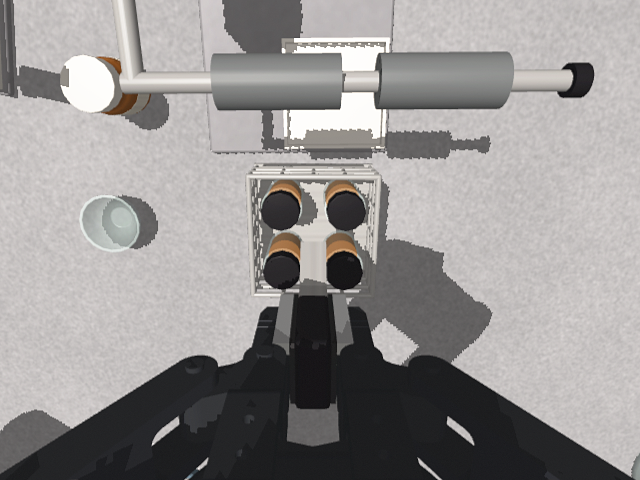

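Wrist view: basket level in hand. The weigh bar is parallel to the picture's rows, with its axis at row 81, the sleeves at columns 211–342 and 377–514, and the groove centred at (360,81). Bystanders undisturbed.

```bash
python3 - <<'E'
from h import *
p,Rm,o=T()
for q in [(128,82),(577,80)]: print(onz('wrist',*q,.205).round(4))
for q in [(359.5,81),(212,82),(513,80)]:
    w=onz('wrist',*q,.205); print(w.round(4),(Rm.T@(w-p)*1000).round(1))
# drain reference in hand view w2: groove centre image (315,287), tcp then
print('grip col expected (proj of tcp+21mm up)',proj('wrist',p+[0,0,.036]))
E
```

```text
[ 0.5576 -0.0568  0.205 ]
[ 0.5961 -0.2711  0.205 ]
[ 0.5774 -0.1673  0.205 ] [ 67.4  23.2 -91.6]
[ 0.5647 -0.0969  0.205 ] [ 67.4 -48.4 -91.1]
[ 0.5907 -0.2406  0.205 ] [ 67.4  97.6 -92. ]
grip col expected (proj of tcp+21mm up) [311.38620958 376.37705557]
```

```bash

python3 -m jog '[0,0,-4,0,0,0,0,-13,0,0,0,0,-25,0,0,0,0,-38,0,0,0,0,-52,0,0]'
python3 -m jog '[0,0,-14,0,0,0,0,-26,0,0,0,0,-35,0,0,0,0,-40,0,0,0,0,-40,0,0]'
python3 -m jog '[4,0,0,0,0,9,0,0,0,0,14,0,0,0,0,18,0,0,0,0,20,0,0,0,0]'
python3 -m jog '[0,0,0,0,0,0,0,0,0,0,0,0,0,0,0,0,0,0,0,0,0,0,0,0,0]'
python3 -m jog '[1,0,0,0,0,2,0,0,0,0,3,0,0,0,0,3,0,0,0,0,3,0,0,0,0]'
```

```text
time_s: 9.35
eef_pos: [0.5358, -0.1513, 0.2722]
eef_rot: [0.061, 0.705, 0.061, -0.704]
wrist_force: [0.4, 0.9, -2.7]
opening: 0.127
time_s: 9.85
eef_pos: [0.5743, -0.1446, 0.2721]
eef_rot: [-0.061, -0.704, -0.061, 0.705]
wrist_force: [-0.3, 1.0, -3.0]
opening: 0.13
time_s: 10.35
eef_pos: [0.5734, -0.1447, 0.2516]
eef_rot: [-0.061, -0.704, -0.061, 0.705]
wrist_force: [-0.5, -0.2, -3.3]
opening: 0.128
time_s: 10.85
eef_pos: [0.5739, -0.1448, 0.2525]
eef_rot: [0.061, 0.705, 0.061, -0.704]
wrist_force: [0.1, 0.2, -2.8]
opening: 0.131
time_s: 11.35
eef_pos: [0.5738, -0.1447, 0.2492]
eef_rot: [-0.061, -0.704, -0.061, 0.705]
wrist_force: [-0.6, -0.1, -3.4]
opening: 0.128
```

```bash

python3 -m jog '[0.5,0,0,0,0,1,0,0,0,0,1.5,0,0,0,0,2,0,0,0,0,2,0,0,0,0]'
python3 -m jog '[0.5,0,0,0,0,1,0,0,0,0,1.5,0,0,0,0,2,0,0,0,0,2,0,0,0,0]'
python3 -m jog '[0.5,0,0,0,0,1,0,0,0,0,1.5,0,0,0,0,2,0,0,0,0,2,0,0,0,0]'
python3 -m jog '[0,0,0,0,0,0,0,0,0,0,0,0,0,0,0,0,0,0,0,0,0,0,0,0,0]'
```

```text
time_s: 11.85
eef_pos: [0.5739, -0.1447, 0.2473]
eef_rot: [0.061, 0.705, 0.061, -0.704]
wrist_force: [-0.5, -0.7, -2.3]
opening: 0.129
time_s: 12.35
eef_pos: [0.5739, -0.1448, 0.2453]
eef_rot: [0.061, 0.705, 0.061, -0.704]
wrist_force: [0.4, -0.3, -2.2]
opening: 0.132
time_s: 12.85
eef_pos: [0.5739, -0.1448, 0.2433]
eef_rot: [0.061, 0.705, 0.061, -0.704]
wrist_force: [0.5, -0.0, -0.9]
opening: 0.13
time_s: 13.35
eef_pos: [0.5739, -0.1448, 0.2433]
eef_rot: [0.061, 0.705, 0.061, -0.704]
wrist_force: [1.1, -0.3, -1.3]
opening: 0.134
```

Contact is light: the load fell from 3.3 to about 1.1 N, so roughly 2 N is on the sleeve. Now I'll slide toward the groove.

```bash

python3 -m jog '[0,2,0,0,0,0,5,0,0,0,0,8,0,0,0,0,10,0,0,0,0,12,0,0,0]'
python3 -m jog '[0,2,0,0,0,0,4,0,0,0,0,6,0,0,0,0,6,0,0,0,0,6,0,0,0]'
python3 -m jog '[0,1,0,0,0,0,2,0,0,0,0,2,0,0,0,0,2,0,0,0,0,2,0,0,0]'
```

```text
time_s: 13.85
eef_pos: [0.5759, -0.1567, 0.2433]
eef_rot: [-0.061, -0.704, -0.061, 0.704]
wrist_force: [1.8, 1.7, -1.9]
opening: 0.135
time_s: 14.35
eef_pos: [0.5766, -0.1633, 0.2431]
eef_rot: [-0.061, -0.704, -0.06, 0.705]
wrist_force: [1.4, -2.9, -3.6]
opening: 0.129
time_s: 14.85
eef_pos: [0.5772, -0.1643, 0.2432]
eef_rot: [-0.061, -0.704, -0.061, 0.705]
wrist_force: [-0.3, 0.8, -2.8]
opening: 0.132
```

Load back at about 3 N, so the hook seems to have dropped in. I'll check before lowering.

```bash
python3 - <<'E'
from h import *
p,Rm,o=T();print(p,o['wrist_force'])
cv2.imwrite('pics/w5.png',cv2.resize(optics.camera('wrist')[220:400,180:500,::-1],None,fx=2.4,fy=2.4,interpolation=3))
E
```

```text
[ 0.57716994 -0.16430563  0.2431883 ] [-0.28033502  0.84362811 -2.77373219]
```

View pics/w5.png

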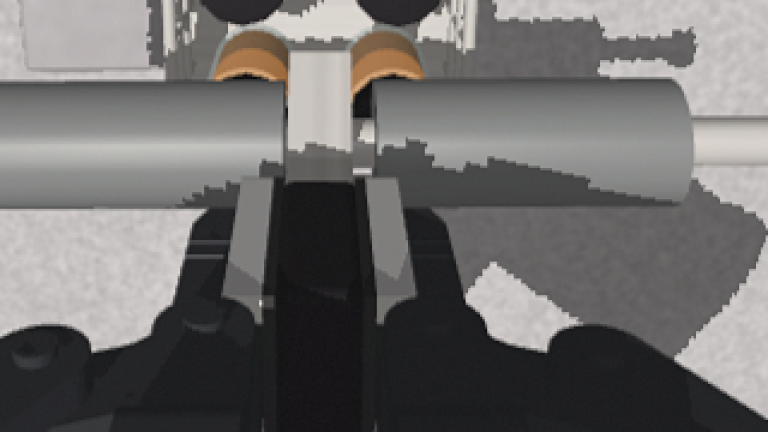

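The crook (crop columns 287–352) is inside the gap (285–375), touching its left wall. I'll centre it by 2 mm, then lower gently.

```bash

python3 -m jog '[0,1,0,0,0,0,2,-1,0,0,0,2,-1,0,0,1,2,-1,0,0,2,2,-1,0,0]'
python3 -m jog '[1,0,0,0,0,2,0,0,0,0,3,0,0,0,0,4,0,0,0,0,5,0,0,0,0]'
python3 -m jog '[0.5,0,0,0,0,1,0,0,0,0,2,0,0,0,0,3,0,0,0,0,3,0,0,0,0]'
```

```text
time_s: 15.4
eef_pos: [0.5786, -0.1662, 0.2412]
eef_rot: [-0.061, -0.704, -0.061, 0.704]
wrist_force: [0.0, -0.6, -2.9]
opening: 0.131
time_s: 15.9
eef_pos: [0.5786, -0.1662, 0.2362]
eef_rot: [-0.061, -0.704, -0.061, 0.704]
wrist_force: [0.0, 0.5, -3.7]
opening: 0.132
time_s: 16.4
eef_pos: [0.5786, -0.1663, 0.2333]
eef_rot: [0.061, 0.705, 0.061, -0.704]
wrist_force: [0.1, -0.3, -1.9]
opening: 0.133
```

```bash

python3 -m jog '[0.5,0,0,0,0,1.5,0,0,0,0,2.5,0,0,0,0,3.5,0,0,0,0,4,0,0,0,0]'
python3 -m jog '[0.5,0,0,0,0,1,0,0,0,0,2,0,0,0,0,3,0,0,0,0,3,0,0,0,0]'
python3 -m jog '[0,0,0,0,0,0,0,0,0,0,0,0,0,0,0,0,0,0,0,0,0,0,0,0,0]'
```

```text
time_s: 16.9
eef_pos: [0.5787, -0.1663, 0.2293]
eef_rot: [0.061, 0.705, 0.061, -0.704]
wrist_force: [0.0, 0.0, -0.5]
opening: 0.134
time_s: 17.4
eef_pos: [0.5787, -0.1663, 0.2263]
eef_rot: [0.061, 0.705, 0.061, -0.704]
wrist_force: [0.2, 0.4, -0.3]
opening: 0.134
time_s: 17.9
eef_pos: [0.5787, -0.1663, 0.2264]
eef_rot: [0.061, 0.705, 0.061, -0.704]
wrist_force: [0.1, 1.2, 0.6]
opening: 0.134
```

Load fully on the balance (tool force ≈ 0, sink about 10 mm). I'll release gradually, then rise.

```bash

python3 -m jog '[0,0,0,0,15,0,0,0,0,17,0,0,0,0,20,0,0,0,0,24,0,0,0,0,30]'
python3 -m jog '[0,0,0,0,40,0,0,0,0,50,0,0,0,0,60,0,0,0,0,60,0,0,0,0,60]'
python3 - <<'E'
from h import *
p,Rm,o=T();print(p,o['wrist_force'])
cv2.imwrite('pics/w6.png',optics.camera('wrist')[:,:,::-1])
E
```

```text
time_s: 18.4
eef_pos: [0.5786, -0.1663, 0.2263]
eef_rot: [-0.061, -0.704, -0.061, 0.704]
wrist_force: [0.5, 1.3, 0.5]
opening: 0.297
time_s: 18.9
eef_pos: [0.5786, -0.1662, 0.2263]
eef_rot: [-0.061, -0.704, -0.061, 0.704]
wrist_force: [-0.0, 0.1, 0.0]
opening: 0.599
[ 0.57856614 -0.16624224  0.22626292] [-0.03427502  0.11862621  0.03216123]
```

View pics/w6.png

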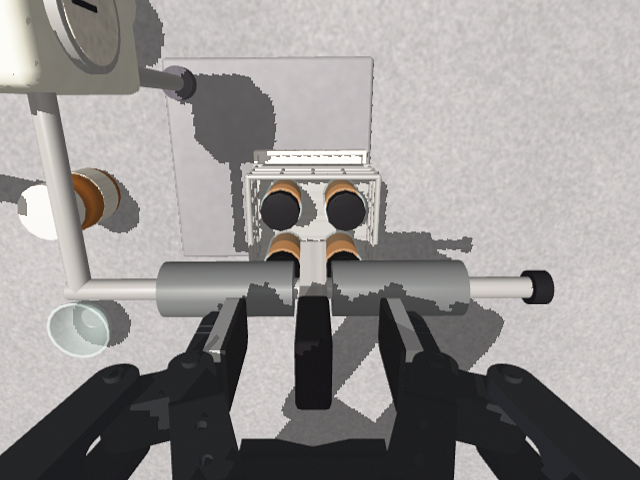

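The fingers are clear of the block (columns 296–332), and the crook sits centred in the gap. Now I'll retreat upward, let it settle, and take a final look.

```bash

python3 -m jog '[-5,0,0,0,60,-15,0,0,0,60,-30,0,0,0,60,-50,0,0,0,60,-70,0,0,0,60]'
python3 -m jog '[-20,0,15,0,60,-40,0,40,0,60,-55,0,70,0,60,-55,0,100,0,60,-55,0,110,0,60]'
python3 -m jog '[0,0,0,0,60,0,0,0,0,60,0,0,0,0,60,0,0,0,0,60,0,0,0,0,60]'
python3 - <<'E'
from h import *
a=optics.camera('side')
E
python3 -m jog '[0,0,0,0,60,0,0,0,0,60,0,0,0,0,60,0,0,0,0,60,0,0,0,0,60]'
python3 -m jog '[0,0,0,0,60,0,0,0,0,60,0,0,0,0,60,0,0,0,0,60,0,0,0,0,60]'
python3 - <<'E'
from h import *
a=optics.camera('side');b=optics.camera('wrist')
for i in range(4): c=optics.camera('wrist')
print('motion',cv2.absdiff(cv2.GaussianBlur(b,(5,5),0),cv2.GaussianBlur(c,(5,5),0)).max())
cv2.imwrite('pics/f.png',np.hstack([cv2.resize(a[120:360,240:480],(480,480)),cv2.resize(b,(320,240)).repeat(2,0)[:480]])[:,:,::-1])
E
```

```text
time_s: 19.45
eef_pos: [0.5788, -0.1663, 0.2985]
eef_rot: [0.061, 0.705, 0.061, -0.704]
wrist_force: [0.6, 0.7, 0.7]
opening: 0.605
time_s: 19.95
eef_pos: [0.4689, -0.1856, 0.3538]
eef_rot: [0.062, 0.705, 0.06, -0.704]
wrist_force: [-0.1, 0.4, -0.3]
opening: 0.599
time_s: 20.45
eef_pos: [0.4706, -0.1849, 0.3508]
eef_rot: [-0.061, -0.704, -0.062, 0.705]
wrist_force: [0.2, 0.6, -1.4]
opening: 0.599
time_s: 21.0
eef_pos: [0.4702, -0.1852, 0.3514]
eef_rot: [0.061, 0.705, 0.061, -0.704]
wrist_force: [-0.4, 0.7, -0.4]
opening: 0.6
time_s: 21.5
eef_pos: [0.4702, -0.1852, 0.3513]
eef_rot: [0.061, 0.704, 0.061, -0.704]
wrist_force: [0.3, 1.8, 0.4]
opening: 0.595
motion 13
```

View pics/f.png

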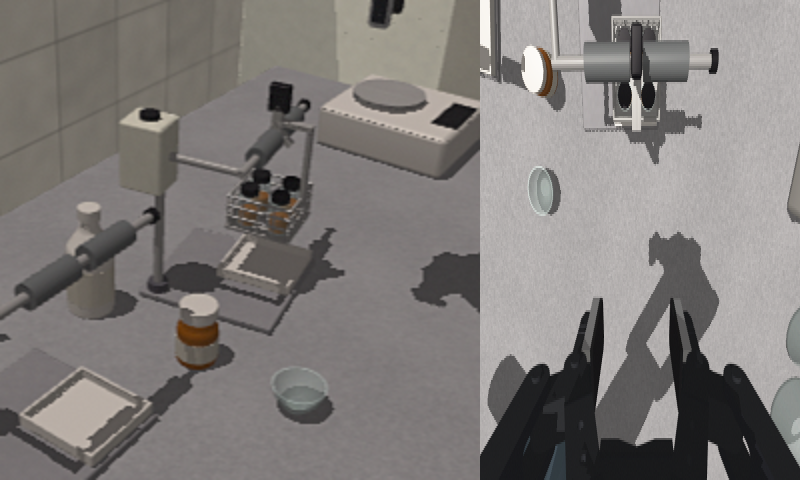

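The basket hangs level in the groove and the bystanders are where they were. I'll give it a little more settling time, then hand in.

```bash

for i in 1 2 3 4; do python3 -m jog '[0,0,0,0,60,0,0,0,0,60,0,0,0,0,60,0,0,0,0,60,0,0,0,0,60]' | head -1; done
python3 - <<'E'
from h import *
from bench import hand_in
b=[optics.camera('wrist') for i in range(5)]
d=[cv2.absdiff(cv2.GaussianBlur(b[0],(9,9),0),cv2.GaussianBlur(x,(9,9),0))  for x in b[1:]]
print([(x[:240].max(),x[240:].max()) for x in d]); print(hand_in())
E
```

```text
time_s: 22.3
time_s: 22.8
time_s: 23.3
time_s: 23.8
[(np.uint8(5), np.uint8(3)), (np.uint8(5), np.uint8(1)), (np.uint8(1), np.uint8(1)), (np.uint8(5), np.uint8(3))]
the job is handed in; nothing more can be done
None
```

The basket now hangs in the groove of the weighing stand's bar, and the job was handed in at about 24 s of the 72 s allowed.

- **Unhook and carry:** I gripped the block, lifted the basket off the draining bar, backed it out and carried it level. It weighed about 3.3–3.8 N at the wrist. Nothing was set down, and the jar, dish and bottle look undisturbed in the last picture.
- **Finding the groove:** I rested the hook on the sleeve with about 2 N and slid it along. The load came back onto the arm after about 18 mm. A close-up then showed the crook inside the gap but against one wall, so I moved it 2 mm toward the centre.
- **Loading the balance:** I lowered it in small steps until the arm carried nothing. The bar sank about 10 mm by the arm's height readings, well short of the 26 mm overload limit.
- **Release and last checks:** I opened the gripper gradually and moved the arm clear. The final pictures show the basket seated in the groove and level. Five pictures in a row before hand-in differed by 5 grey levels at most, which I take as image noise, so it hangs still.
- **Disagreements:** The hook dropped in a few millimetres earlier than the camera estimate of 23 mm. An earlier stillness check, about 2.5 s after release, showed a difference of 13 grey levels, so I let it settle longer before handing in.

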